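Sort drained injectors by collar colour and weigh the orange batch

ROBOT

A 7-joint arm with a two-finger parallel gripper is mounted at the origin on the work surface. World frame = base frame: x ahead of the robot, y to its left, z up, the work surface at z = 0. Lengths are in m, angles in rad, forces in N, time in s.
With the tool pointing down it reaches from about 0.4 to 0.925 m from the base axis. Payload 5.6 kg.
Tool frame: the origin (TCP) lies on the centre line of the jaws, within the pads' length; the fingertips stand 22 mm ahead of it and the grasp point (between the pads) lies 3 mm ahead of it; z points along the fingers, y is the line along which they close (so a half turn about z gives the same grasp; the last joint's range is limited). The gripper opens to 85 mm and grips with 20 to 120 N. Pads are 22 mm wide; open, the fingers measure 114 mm over their backs; the gripper's body (76 mm by 85 mm) begins 54 mm behind the grasp point. The pads swing forward as they close: fully open they stand 13 mm farther back than shut.
Start: joints at [1.216, 0.468, -0.012, 1.603, 0.006, 1.071, -0.056], TCP at [0.199, -0.619, 0.253] pointing down, gripper open.
Joint ranges: [-2.53, 2.53], [-0.31, 2.02], [-1.57, 1.55], [0.28, 2.44], [-1.29, 4.43], [0.15, 1.84], [-2.92, 2.92]. Speed limits (rad/s): [2.57, 2.57, 3.14, 3.14, 3.14, 3.14, 3.14].

INTERFACE

Orientations are given as a unit quaternion [w, x, y, z].
In Python, from station import env gives the robot as it stands.
- The arm moves only by the shell command python3 -m jog 'ROWS'. ROWS is a JSON object of lists of equal length, an entry for each row: "dp": the shift along the tool's x, y, z in mm, a list of three; "spin": the turn about the tool's z in rad; "claw": the finger opening in mm, from 0 to 85.4. In form: {"dp": [[dx, dy, dz], ...], "spin": [spin, ...], "claw": [claw, ...]}. A call has 1 to 20 rows; each row is the pose to reach, as a shift and turn from the pose commanded when the call began, along the tool's axes at that moment; what a row does not reach only later rows make up. A row lasts 1/12 s, in which the tool goes at most 41.7 mm and 7.16 degrees, less where a joint would pass 70% of its speed; a pose out of reach is approached as far as the arm can. A call with a gripper value outside its range is refused whole. The fingers move at their own pace and stop on an object; the grip force is fixed at half the most. Time passes only in rows, so rows that repeat a pose let the fingers close. It gives the time, the measured TCP pose, the force, the opening and the grip force at its end, in the units of the state.
- env.get_state(): the state, without advancing time (a new reading comes with each control period).
- env.camera(name): name is "side" or "top" or "wrist"; returns the picture (480x640x3 uint8, red, green, blue); there is no depth.
- env.calibration(name): a dict with "K" (3x3 intrinsics, pixels), "R" (3x3) and "t" (3): a world point X has camera coordinates R X + t. Camera axes: x right, y down, z forward; pixel columns grow to the right and rows downward; lengths in m; the calibration is good to about 2 mm. A picture is of the moment at which its call begins: read the wrist's pose just before it. calibration takes no time and is no camera call; for the wrist camera it gives the pose at the moment of the call.
- env.sign_off(): hands the job in; it is judged then, once.
Trained networks look in the newest picture that a camera, given by its name, has taken for a name from the list of things; names that differ only in an ending like _2 or _b are one class to them, and where a whole thing is asked for, a point or a joint stands for the part that bears it (a point fixed in the world has none). Each returns a list of dicts, best first, with "p" (0 to 1); they miss things now and then, are a little off and sometimes report something else, mostly with a low value. They report only what shows in the picture. A call takes as long as a camera call. They do not tell look-alikes from the thing itself.
- env.spot_in(camera, thing): "point" ([x, y, z] in m, in world coordinates, good to about 4 mm: the middle of the surface that is visible of it).
- env.outline_of(camera, thing): "pixels" (480x640 bool, what is visible of it).
- env.tip_of(camera, thing): "point" ([x, y, z] in m, in world coordinates, good to about 4 mm: a listed point, or the origin of a listed thing).
The state is a dict: "time_s": time; "joint_positions": joint angles; "joint_vel": joint speeds; "tau": joint torques, N m; "position": TCP position; "eef_rot": TCP orientation; "ft_force": force on the tool from outside, world axes, zero at the start; "moment": the same for the moment, N m; "finger_gap": finger opening in m; "grip_force": force on a finger pad.
Only numpy, scipy, OpenCV 4.12 (cv2) and the standard library are available. Lean on these libraries where they do the work, as an engineer would, in place of code of your own. Each camera call takes 0.05 s, during which the arm holds its last target. There are 200 camera calls.

TASK

Sort the cleaned fuel injectors from the slanted rack by collar colour: both orange ones into the orange basket, the blue one into the clear tub with the blue rim, laid in rather than dropped from a height; the black one stays in the rack. Then weigh the orange batch: draw the basket up by the handle of its spring scale until it hangs level about 2 cm clear of the bench (not above 3 cm), hold it still for a full second, and set it down gently on the bench again and let go. Do not disturb the spray can, the jar or the screwdriver.

Things in the scene. Friction and masses are not known exactly. Their poses are not given: they have to be found in the camera images.
- rack: fixed drain rack; origin under its middle, z up, x away from the robot at yaw 0. Block 62 x 200 x 35 mm, middle 50 mm up, slanted 30 deg, with 12 mm square through holes at y = -81, -27, 27, 81 mm. In each an injector stands loosely, nozzle in the hole, leaning 30 deg, top towards +x (away from the robot); mid-collar at x +25, z 92 mm. Draw it out along its axis, over 35 mm.
- inj_orange1: fuel injector with an orange collar, 60 g. Origin mid-collar on its axis (grip there); z along it, nozzle to top: nozzle 10 mm dia z -62 to -32 mm, body 16 mm dia to -12, collar 22 mm dia to +12, neck 14 mm dia to +28. A connector stub 10 mm wide reaches 25 mm out along -x, so grip across y.
- inj_orange2: fuel injector with an orange collar, 60 g. Origin mid-collar on its axis (grip there); z along it, nozzle to top: nozzle 10 mm dia z -62 to -32 mm, body 16 mm dia to -12, collar 22 mm dia to +12, neck 14 mm dia to +28. A connector stub 10 mm wide reaches 25 mm out along -x, so grip across y.
- inj_blue: fuel injector with a blue collar, 60 g. Origin mid-collar on its axis (grip there); z along it, nozzle to top: nozzle 10 mm dia z -62 to -32 mm, body 16 mm dia to -12, collar 22 mm dia to +12, neck 14 mm dia to +28. A connector stub 10 mm wide reaches 25 mm out along -x, so grip across y.
- inj_black: fuel injector with a black collar, 60 g. Origin mid-collar on its axis (grip there); z along it, nozzle to top: nozzle 10 mm dia z -62 to -32 mm, body 16 mm dia to -12, collar 22 mm dia to +12, neck 14 mm dia to +28. A connector stub 10 mm wide reaches 25 mm out along -x, so grip across y. This one stays in the rack.
- basket: loose open orange basket 210 (x) x 170 (y) x 50 mm high, walls and floor 4 mm, 210 to 420 g. Origin under its middle. A steel bail of 8 mm bar arches across y over its middle, 95 mm high, carrying an upright hand scale: grey tube 26 mm dia, 30 to 155 mm up. Injectors go in beside the bail, e.g. in the +x half, farther from the robot.
- scale_grip (a point): middle of the scale's black handle bar, 70 mm long along the basket's x, 16 mm wide (y), 18 mm high, 190 mm above the basket's underside when not pulled. Grip it across y from above. It slides straight up out of the grey tube against a spring.
- scale (a joint): how far the scale's handle is pulled out, m: 0 at rest, 0.13 at most, spring 60 N/m, well damped. The basket leaves the bench when spring force equals its weight with its load, which is not known (pull about 0.05 to 0.09 m); after that the basket rises with the handle: its height is the rise of the handle less this value.
- tub: loose round clear plastic tub with a blue rim, 75 mm high, 200 mm across the rim, 170 mm across the foot, walls 4 mm, floor 5 mm. Origin under its middle.
- spray_can: red spray can, 66 mm dia, 212 mm high, standing loose. Origin under its middle. Bystander.
- ring_jar: small glass jar with black lid, 54 mm dia, 70 mm high, loose. Origin under its middle. Bystander.
- screwdriver: screwdriver lying loose on the bench in front of the robot, along its x axis. Origin on its underside. Bystander.
There are look-alikes about, which are no part of the job. Leave any green or red look-alike of the inj_orange1 alone.

How it is judged:
On the way, in this order (a step that is already met when the one before it is completed fails the run):
1. both orange injectors lie in the basket and the blue one in the tub, let go and at rest (x of inj_orange1 in the frame of basket between -0.105 and 0.105 m and y of inj_orange1 in the frame of basket between -0.085 and 0.085 m and z of each of inj_orange1, inj_orange2 in the frame of basket below 0.07 m and x of inj_orange2 in the frame of basket between -0.105 and 0.105 m and y of inj_orange2 in the frame of basket between -0.085 and 0.085 m and horizontal distance between inj_blue and tub below 0.095 m and z of inj_blue in the frame of tub below 0.075 m and linear speed of each of inj_orange1, inj_orange2, inj_blue below 0.03 m/s and contact force between the fingers and inj_orange1 below 0.1 N and contact force between the fingers and inj_orange2 below 0.1 N and contact force between the fingers and inj_blue below 0.1 N), for 0.2 s.
2. the basket hangs from its scale 12 to 35 mm clear of the bench, level within 0.1 rad and still, with its injectors, for 0.8 s (height (world z) of basket between 0.012 and 0.035 m and angle between basket's own z axis and vertical below 0.1 rad and linear speed of basket below 0.03 m/s and value of joint scale above 0.03 m and x of inj_orange1 in the frame of basket between -0.105 and 0.105 m and y of inj_orange1 in the frame of basket between -0.085 and 0.085 m and z of each of inj_orange1, inj_orange2 in the frame of basket below 0.07 m and x of inj_orange2 in the frame of basket between -0.105 and 0.105 m and y of inj_orange2 in the frame of basket between -0.085 and 0.085 m and horizontal distance between inj_blue and tub below 0.095 m and z of inj_blue in the frame of tub below 0.075 m), for 0.8 s.
At the end, for the whole second after the job is handed in: Both orange injectors lie inside the basket and the blue one inside the tub, at rest; the basket (underside within 4 mm of the bench, level) and the tub stand on the bench; the scale's handle is back down within 6 mm; the black injector is within 20 mm of where it was (x of inj_orange1 in the frame of basket between -0.105 and 0.105 m and y of inj_orange1 in the frame of basket between -0.085 and 0.085 m and z of each of inj_orange1, inj_orange2 in the frame of basket below 0.07 m and x of inj_orange2 in the frame of basket between -0.105 and 0.105 m and y of inj_orange2 in the frame of basket between -0.085 and 0.085 m and horizontal distance between inj_blue and tub below 0.095 m and z of inj_blue in the frame of tub below 0.075 m and linear speed of each of inj_orange1, inj_orange2, inj_blue below 0.03 m/s and height (world z) of basket below 0.004 m and angle between each of basket, tub's own z axis and vertical below 0.05 rad and linear speed of basket below 0.02 m/s and value of joint scale below 0.006 m and distance of inj_black from where it was at the start of the episode below 0.02 m); the robot touches nothing.
It fails at once if an injector is dropped from a height (falls faster than 1 m/s, about 5 cm) ((linear speed of inj_orange1 above 1 m/s and contact force between the fingers and inj_orange1 below 0.1 N) or (linear speed of inj_orange2 above 1 m/s and contact force between the fingers and inj_orange2 below 0.1 N) or (linear speed of inj_blue above 1 m/s and contact force between the fingers and inj_blue below 0.1 N)).
It fails at once if the basket is lifted more than 40 mm above the bench (height (world z) of basket above 0.04 m).
It fails at once if the basket is set down hard (faster than 0.25 m/s) (linear speed of basket above 0.25 m/s).
It fails at once if the black injector is moved 20 mm (distance of inj_black from where it was at the start of the episode above 0.02 m).
It fails at once if the spray can, jar or screwdriver is moved 25 mm (distance of any of spray_can, ring_jar, screwdriver from where it was at the start of the episode above 0.025 m).
It also fails if it takes over 72 s, if anything falls off the work surface, if the arm or the gripper's body presses on something with over 40 N, if the wrist force passes 120 N, or if a joint passes its speed limit or range.

## Working session

There is one attempt and no reset: what is moved stays moved. The work goes in short steps, Python scripts to look and compute and a shell command to move; the robot and the scene stay as the last step left them, time stands still between calls to the robot, and variables do not carry over. Pictures are saved under pics/ and viewed, at most 13 in all, crops included, and the job is handed in when it is done.

```bash
ls; mkdir -p pics; python3 - <<'E'
from station import env
import cv2,numpy as np
s=env.get_state();print({k:np.round(s[k],3) for k in ['time_s','position','eef_rot','finger_gap','joint_positions']})
for c in ['side','top']:
    im=env.camera(c);cv2.imwrite(f'pics/{c}0.png',im[:,:,::-1])
    for n in ['rack','inj_orange1','inj_blue','inj_black','basket','scale_grip','tub','spray_can','ring_jar','screwdriver']:
        print(c,n,[(np.round(d['point'],3).tolist(),round(d['p'],2)) for d in env.tip_of(c,n)][:7])
E
```

```text
pics
{'time_s': np.float64(0.0), 'position': array([ 0.199, -0.618,  0.252]), 'eef_rot': array([-0.001,  0.988,  0.155, -0.   ]), 'finger_gap': np.float64(0.085), 'joint_positions': array([ 1.216,  0.468, -0.012,  1.604,  0.006,  1.071, -0.056])}
side rack [([0.569, -0.02, -0.003], 0.57), ([0.391, -0.003, 0.001], 0.51)]
side inj_orange1 [([0.602, 0.006, 0.091], 0.91), ([0.753, -0.125, 0.011], 0.87), ([0.775, 0.262, 0.016], 0.86), ([0.587, -0.101, 0.092], 0.6)]
side inj_blue [([0.607, 0.062, 0.089], 0.8)]
side inj_black [([0.591, -0.046, 0.093], 0.68), ([0.42, 0.288, 0.186], 0.6)]
side basket []
side scale_grip [([0.418, 0.291, 0.19], 0.72)]
side tub [([0.418, -0.285, -0.0], 0.77)]
side spray_can [([0.685, -0.263, 0.005], 0.62)]
side ring_jar [([0.665, 0.198, 0.0], 0.7)]
side screwdriver [([0.391, -0.003, 0.001], 0.89)]
top rack [([0.571, -0.016, 0.0], 0.87)]
top inj_orange1 [([0.757, -0.124, 0.011], 0.95), ([0.778, 0.269, 0.013], 0.95), ([0.582, -0.097, 0.091], 0.79), ([0.602, 0.009, 0.089], 0.66)]
top inj_blue [([0.612, 0.055, 0.092], 0.67), ([0.682, -0.262, 0.002], 0.55)]
top inj_black [([0.595, -0.045, 0.094], 0.54), ([0.615, 0.056, 0.086], 0.15)]
top basket [([0.42, 0.285, 0.0], 0.62)]
top scale_grip [([0.421, 0.285, 0.186], 0.65)]
top tub [([0.421, -0.286, -0.0], 0.8), ([0.57, -0.015, -0.002], 0.69)]
top spray_can [([0.683, -0.263, 0.002], 0.79)]
top ring_jar [([0.662, 0.2, -0.003], 0.95)]
top screwdriver [([0.397, 0.001, 0.001], 0.82)]
```

View pics/top0.png

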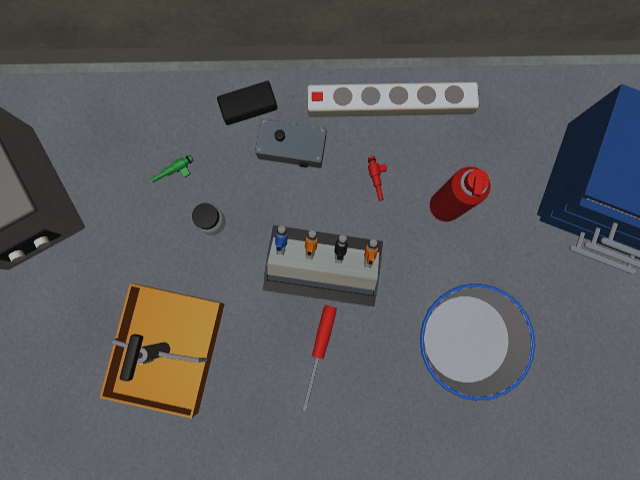

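View pics/side0.png

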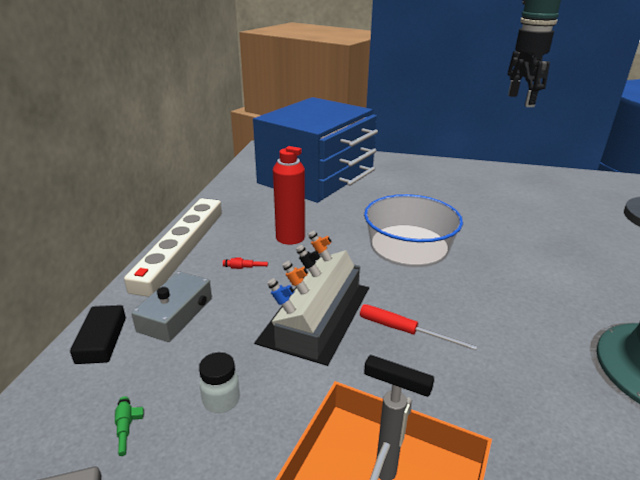

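The top picture shows the rack at (322,265) with, from left to right, blue (281,240), orange (311,243), black (341,247) and orange (372,252). The basket is at (163,350) with its T-handle at (131,357), and the tub is at (477,341). The side picture agrees with this. The green (172,168) and red (376,178) injectors are the look-alikes.

```bash
cat > h.py <<'E'
from station import env
import numpy as np, cv2
from scipy.spatial.transform import Rotation as Ro
YR=-0.158
INJ={'blue':(.610,.0604,.092),'or1':(.6015,.0071,.092),'blk':(.593,-.0463,.092),'or2':(.5846,-.0996,.092)}
def Rt():
    s=env.get_state(); w,x,y,z=s['eef_rot']; return np.array(s['position']),Ro.from_quat([x,y,z,w]).as_matrix(),s
def go(p,head):
    c,R,s=Rt(); h=np.arctan2(R[1,0],R[0,0])
    sp=-((head-h+np.pi)%(2*np.pi)-np.pi)
    print('t',round(s['time_s'],2),'at',c.round(4),'head',round(h,3),'-> dp mm',(R.T@(np.array(p)-c)*1000).round(1),'spin',round(sp,3))
def local(o,yaw,x,y): return np.array(o[:2])+np.array([x*np.cos(yaw)-y*np.sin(yaw),x*np.sin(yaw)+y*np.cos(yaw)])
def project(cam,P):
    k=env.calibration(cam); q=np.array(k['K'])@(np.array(k['R'])@np.array(P).T+np.array(k['t'])[:,None]); return (q[:2]/q[2]).T
def unproject(cam,px,z):
    k=env.calibration(cam);R=np.array(k['R']);t=np.array(k['t']);d=R.T@np.linalg.inv(k['K'])@np.c_[np.atleast_2d(px),np.ones(len(np.atleast_2d(px)))].T
    c=-R.T@t; return (c[:,None]+d*(z-c[2])/d[2]).T
E
python3 - <<'E'
from h import *
go((.5846,-.0996,.24),YR)
im=env.camera('top')
o=env.outline_of('top','basket')
m=o[0]['pixels'].astype(np.uint8);pts=cv2.findContours(m,0,1)[0];c=max(pts,key=cv2.contourArea)[:,0]
w=unproject('top',c,0.05)[:,:2].astype(np.float32)*1000
print('rim',cv2.minAreaRect(w))
# floor-level corners by hand: rim corners seen in top picture
print(unproject('top',[(132,285),(222,303),(195,417),(102,398)],.05).round(3))
print('handle ends',unproject('top',[(122,379),(136,337)],.199).round(3))
E
```

```text
t 1.1 at [ 0.1994 -0.6187  0.2533] head 0.312 -> dp mm [ 525.9 -375.9   13.3] spin 0.47
rim ((420.8170471191406, 282.6439208984375), (180.6234130859375, 212.2878875732422), 76.23060607910156)
[[0.538 0.34  0.05 ]
 [0.502 0.174 0.05 ]
 [0.3   0.222 0.05 ]
 [0.337 0.388 0.05 ]]
handle ends [[0.388 0.296 0.199]
 [0.451 0.276 0.199]]
```

```bash
python3 -m jog '{"dp":[[526,-376,13],[526,-376,13],[526,-376,13],[526,-376,13],[526,-376,13],[526,-376,13],[526,-376,13],[526,-376,13],[526,-376,13],[526,-376,13],[526,-376,13],[526,-376,13],[526,-376,13],[526,-376,13],[526,-376,13],[526,-376,13],[526,-376,13],[526,-376,13],[526,-376,13],[526,-376,13]],"spin":[0.47,0.47,0.47,0.47,0.47,0.47,0.47,0.47,0.47,0.47,0.47,0.47,0.47,0.47,0.47,0.47,0.47,0.47,0.47,0.47],"claw":[40,40,40,40,40,40,40,40,40,40,40,40,40,40,40,40,40,40,40,40]}'
python3 - <<'E'
from h import *
go((.5846,-.0996,.24),YR)
im=env.camera('wrist');cv2.imwrite('pics/w1.png',im[:,:,::-1])
for n in ['inj_orange1','inj_black','inj_blue']:
    print(n,[(np.round(d['point'],3).tolist(),round(d['p'],2)) for d in env.tip_of('wrist',n)][:5])
print(project('wrist',list(INJ.values())).round())
E
```

```text
time_s: 2.87
position: [0.5839, -0.1014, 0.2403]
eef_rot: [0.0, 0.997, -0.08, -0.0]
ft_force: [0.2, -0.2, 0.9]
finger_gap: 0.0401
grip_force: 0.0
t 2.87 at [ 0.5839 -0.1014  0.2403] head -0.161 -> dp mm [ 0.4 -1.8  0.3] spin -0.003
inj_orange1 [([0.601, 0.008, 0.093], 0.75), ([0.586, -0.1, 0.094], 0.63)]
inj_black [([0.594, -0.049, 0.09], 0.77), ([0.568, -0.019, 0.002], 0.18)]
inj_blue [([0.611, 0.059, 0.091], 0.71)]
[[ 83. 236.]
 [161. 235.]
 [240. 235.]
 [318. 235.]]
```

View pics/w1.png

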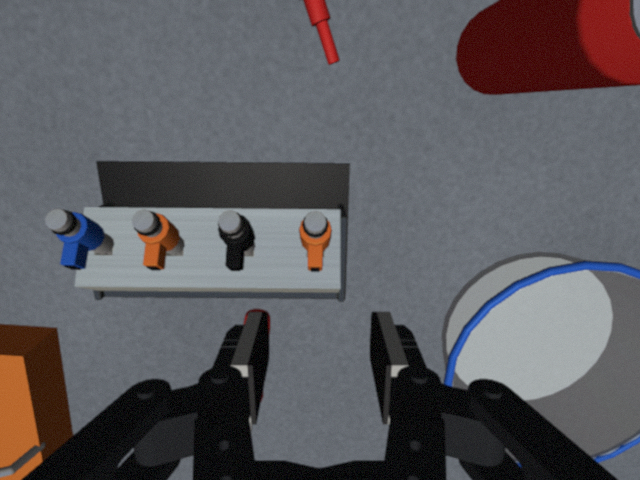

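The wrist picture shows the or2 collar at (316,235) centred between the fingers (centre col ~320), and the four projected injectors match what is seen. I'll go down onto it.

```bash
python3 -m jog '{"dp":[[1,-2,40],[1,-2,80],[1,-2,110],[1,-2,130],[1,-2,147],[1,-2,147],[1,-2,147],[1,-2,147],[1,-2,147],[1,-2,147],[1,-2,147],[1,-2,147]],"spin":[0,0,0,0,0,0,0,0,0,0,0,0],"claw":[40,40,40,40,40,40,40,10,10,10,10,10]}'
```

```text
time_s: 4.07
position: [0.5872, -0.098, 0.0948]
eef_rot: [0.0, 0.997, -0.079, 0.002]
ft_force: [0.7, -0.5, 6.4]
finger_gap: 0.0204
grip_force: 59.0
```

```bash
python3 -m jog '{"dp":[[5,0,-9],[10,0,-17],[15,0,-26],[20,0,-35],[25,0,-43],[30,0,-52],[30,0,-90],[30,0,-130],[30,0,-180],[30,0,-180],[30,0,-180]],"spin":[0,0,0,0,0,0,0,0,0,0,0],"claw":[10,10,10,10,10,10,10,10,10,10,10]}'
python3 - <<'E'
from h import *
B=(.42,.284);YB=-.238
t=local(B,YB,76,-46) if 0 else local(B,YB,.076,-.046)
go((*t,.27),YB)
go((*t,.07),YB)
im=env.camera('side');cv2.imwrite('pics/s1.png',im[:,:,::-1])
E
```

```text
time_s: 4.98
position: [0.6178, -0.1025, 0.2783]
eef_rot: [0.0, 0.997, -0.079, 0.004]
ft_force: [0.1, -0.2, -1.1]
finger_gap: 0.0201
grip_force: 58.9
t 4.98 at [ 0.6178 -0.1025  0.2783] head -0.158 -> dp mm [-184.3 -298.6    6.8] spin 0.08
t 4.98 at [ 0.6178 -0.1025  0.2783] head -0.158 -> dp mm [-185.9 -298.6  206.8] spin 0.08
```

View pics/s1.png

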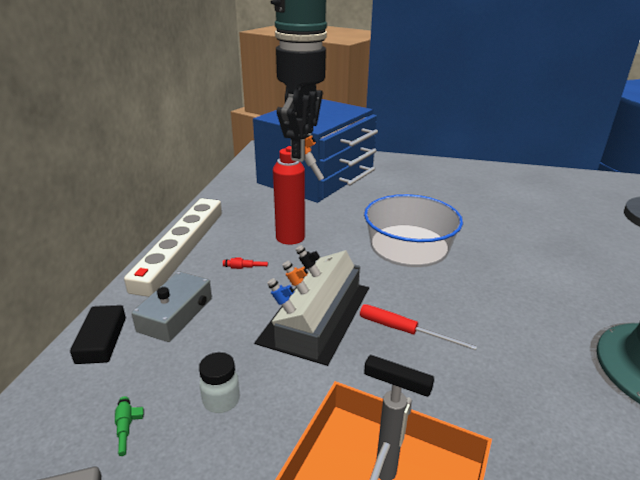

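The injector is held cleanly at (312,155) and leans as in the rack. Next I go above the basket's +x/-y quarter.

```bash
python3 - <<'E'
from h import *
B=(.42,.284);YB=-.238
t=local(B,YB,.057,-.052)
go((*t,.28),YB)
E
```

```text
t 5.03 at [ 0.6163 -0.1025  0.2751] head -0.158 -> dp mm [-202.1 -294.3   -5.6] spin 0.08
```

```bash
python3 -m jog '{"dp":[[-202,-294,-6],[-202,-294,-6],[-202,-294,-6],[-202,-294,-6],[-202,-294,-6],[-202,-294,-6],[-202,-294,-6],[-202,-294,-6],[-202,-294,-6],[-202,-294,-6],[-202,-294,-6],[-202,-294,-6],[-202,-294,-6],[-202,-294,-6],[-202,-294,-6]],"spin":[0.08,0.08,0.08,0.08,0.08,0.08,0.08,0.08,0.08,0.08,0.08,0.08,0.08,0.08,0.08],"claw":[10,10,10,10,10,10,10,10,10,10,10,10,10,10,10]}'
python3 - <<'E'
from h import *
B=(.42,.284);YB=-.238
for c in ['wrist','top']:
  im=env.camera(c);cv2.imwrite(f'pics/{c}2.png',im[:,:,::-1])
  for n in ['basket','scale_grip']:
    print(c,n,[(np.round(d['point'],3).tolist(),round(d['p'],2)) for d in env.tip_of(c,n)][:3])
go((*local(B,YB,.057,-.052),.07),YB)
E
```

```text
time_s: 6.28
position: [0.4629, 0.2186, 0.2789]
eef_rot: [0.0, 0.993, -0.12, -0.0]
ft_force: [-0.3, -0.5, -1.0]
finger_gap: 0.0201
grip_force: 58.9
wrist basket [([0.418, 0.283, -0.0], 0.63)]
wrist scale_grip [([0.421, 0.285, 0.196], 0.82)]
top basket [([0.418, 0.286, -0.0], 0.81)]
top scale_grip [([0.421, 0.284, 0.187], 0.53)]
t 6.58 at [0.4626 0.2196 0.2793] head -0.239 -> dp mm [  0.4  -0.5 209.3] spin -0.001
```

View pics/wrist2.png

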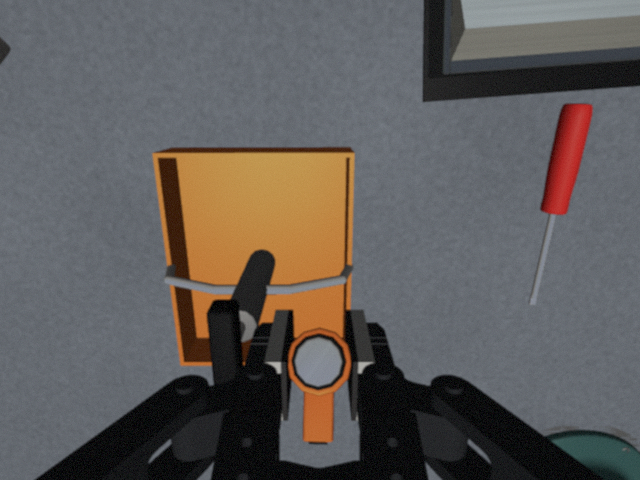

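The wrist picture shows the basket square to the tool. The floor is clear at (250,230), the bail runs along row 285, the handle is at (225,340) and the injector is held at (318,362). Next is the descent.

```bash
python3 -m jog '{"dp":[[-2,-1,35],[-2,-1,70],[-2,-1,105],[-2,-1,140],[-2,-1,170],[-2,-1,190],[-2,-1,203],[-2,-1,209],[-2,-1,209],[-2,-1,209]],"spin":[0,0,0,0,0,0,0,0,0,0],"claw":[10,10,10,10,10,10,10,10,10,10]}'
```

```text
time_s: 7.42
position: [0.4611, 0.2215, 0.0707]
eef_rot: [-0.0, 0.993, -0.119, 0.0]
ft_force: [0.2, 0.4, -0.2]
finger_gap: 0.0205
grip_force: 58.9
```

```bash
python3 -m jog '{"dp":[[0,0,4],[0,0,7],[3,0,10],[6,0,13],[9,0,15],[11,0,17],[13,0,19],[13,0,19]],"spin":[0,0,0,0,0,0,0,0],"claw":[10,10,10,10,10,10,10,10]}'
```

```text
time_s: 8.08
position: [0.4738, 0.218, 0.0517]
eef_rot: [0.0, 0.993, -0.119, -0.0]
ft_force: [-2.0, -0.6, 7.0]
finger_gap: 0.0204
grip_force: 60.2
```

```bash
python3 -m jog '{"dp":[[1,0,3],[1,0,6],[1,0,9],[1,0,12],[1,0,14],[1,0,14],[1,0,14]],"spin":[0,0,0,0,0,0,0],"claw":[10,10,10,10,10,10,10]}'
python3 - <<'E'
from h import *
im=env.camera('side');cv2.imwrite('pics/s3.png',cv2.resize(im[200:480,200:560,::-1],None,fx=2,fy=2))
E
```

```text
time_s: 8.67
position: [0.4807, 0.2173, 0.0402]
eef_rot: [-0.001, 0.993, -0.12, 0.005]
ft_force: [7.4, -4.8, 13.9]
finger_gap: 0.0201
grip_force: 63.9
```

View pics/s3.png

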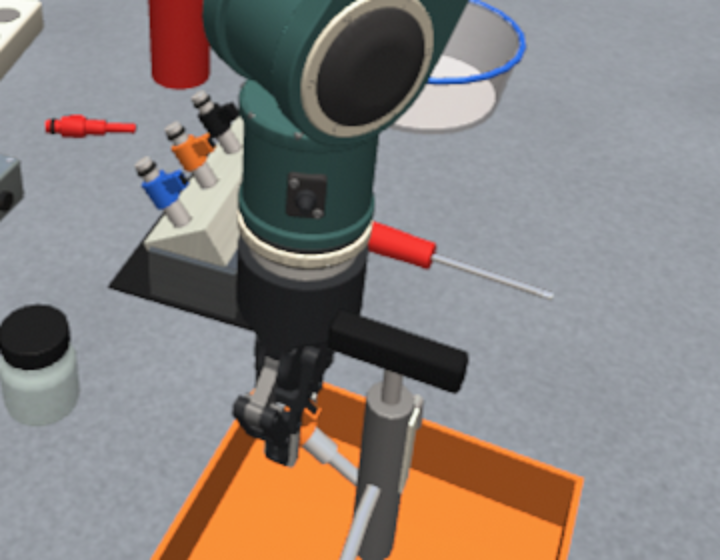

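The injector is tilted well over at (310,420) with its nozzle at (355,480), and the gripper body sits just beside the handle. I'll release gently and rise.

```bash
python3 -m jog '{"dp":[[0,0,-2],[0,0,-2],[0,0,-2],[0,0,-2],[0,0,-2],[0,0,-2]],"spin":[0,0,0,0,0,0],"claw":[24,27,30,31,31,31]}'
python3 - <<'E'
from h import *
B=(.42,.284);YB=-.238
for c in ['top']:
  im=env.camera(c)
  for n in ['basket','scale_grip','inj_orange1']:
    print(c,n,[(np.round(d['point'],3).tolist(),round(d['p'],2)) for d in env.tip_of(c,n)][:5])
E
```

```text
time_s: 9.22
position: [0.4744, 0.2187, 0.0393]
eef_rot: [-0.001, 0.993, -0.118, 0.0]
ft_force: [1.1, 1.5, 1.4]
finger_gap: 0.0308
grip_force: 1.5
top basket [([0.477, 0.216, 0.015], 0.43)]
top scale_grip []
top inj_orange1 [([0.782, 0.271, 0.015], 0.89), ([0.475, 0.217, 0.014], 0.7), ([0.758, -0.121, 0.007], 0.67), ([0.602, 0.01, 0.087], 0.52), ([0.396, 0.004, -0.001], 0.18)]
```

```bash
python3 -m jog '{"dp":[[0,0,-15],[0,0,-40],[0,0,-80],[0,0,-120],[0,0,-160],[0,0,-200],[0,0,-240],[0,0,-240]],"spin":[0,0,0,0,0,0,0,0],"claw":[31,31,31,31,31,31,40,40]}'
python3 - <<'E'
from h import *
for c in ['top','side']:
  im=env.camera(c)
  for n in ['basket','scale_grip','inj_orange1']:
    print(c,n,[(np.round(d['point'],3).tolist(),round(d['p'],2)) for d in env.tip_of(c,n)][:5])
go((.6025,.008,.24),YR)
E
```

```text
time_s: 10.08
position: [0.4771, 0.219, 0.2867]
eef_rot: [-0.002, 0.993, -0.119, 0.005]
ft_force: [0.7, 1.0, 0.4]
finger_gap: 0.0402
grip_force: 0.0
top basket [([0.417, 0.285, 0.001], 0.6)]
top scale_grip [([0.423, 0.284, 0.188], 0.73), ([0.421, -0.286, -0.002], 0.35)]
top inj_orange1 [([0.779, 0.268, 0.013], 0.9), ([0.475, 0.216, 0.017], 0.89), ([0.603, 0.008, 0.088], 0.83), ([0.757, -0.123, 0.01], 0.58), ([0.613, 0.055, 0.089], 0.38)]
side basket []
side scale_grip [([0.423, 0.289, 0.187], 0.59)]
side inj_orange1 [([0.603, 0.005, 0.094], 0.95), ([0.776, 0.263, 0.01], 0.88), ([0.592, -0.047, 0.095], 0.72), ([0.477, 0.217, 0.015], 0.69), ([0.754, -0.125, 0.013], 0.57)]
t 10.48 at [0.4737 0.2175 0.2777] head -0.238 -> dp mm [174.7 173.1  37.6] spin -0.08
```

```bash
python3 -m jog '{"dp":[[175,173,38],[175,173,38],[175,173,38],[175,173,38],[175,173,38],[175,173,38],[175,173,38],[175,173,38],[175,173,38],[175,173,38],[175,173,38]],"spin":[-0.08,-0.08,-0.08,-0.08,-0.08,-0.08,-0.08,-0.08,-0.08,-0.08,-0.08],"claw":[40,40,40,40,40,40,40,40,40,40,40]}'
python3 - <<'E'
from h import *
im=env.camera('wrist')
print([(np.round(d['point'],3).tolist(),round(d['p'],2)) for d in env.tip_of('wrist','inj_orange1')][:5])
go((.6025,.0075,.093),YR)
E
```

```text
time_s: 11.4
position: [0.6031, 0.0104, 0.2414]
eef_rot: [-0.0, 0.997, -0.078, -0.0]
ft_force: [0.1, 0.2, -0.2]
finger_gap: 0.0401
grip_force: 0.0
[([0.602, 0.012, 0.095], 0.95), ([0.476, 0.213, 0.016], 0.67)]
t 11.5 at [0.6033 0.0099 0.2416] head -0.156 -> dp mm [ -0.5   2.5 148.6] spin 0.002
```

```bash
python3 -m jog '{"dp":[[-1,2,40],[-1,2,80],[-1,2,110],[-1,2,130],[-1,2,148],[-1,2,148],[-1,2,148],[-1,2,148],[-1,2,148],[-1,2,148],[-1,2,148]],"spin":[0,0,0,0,0,0,0,0,0,0,0],"claw":[40,40,40,40,40,40,40,10,10,10,10]}'
```

```text
time_s: 12.42
position: [0.6035, 0.007, 0.095]
eef_rot: [-0.0, 0.997, -0.079, 0.002]
ft_force: [0.1, 1.4, 5.4]
finger_gap: 0.02
grip_force: 58.9
```

```bash
python3 -m jog '{"dp":[[5,0,-9],[10,0,-17],[15,0,-26],[20,0,-35],[25,0,-43],[30,0,-52],[30,0,-90],[30,0,-130],[30,0,-185],[30,0,-185],[30,0,-185]],"spin":[0,0,0,0,0,0,0,0,0,0,0],"claw":[10,10,10,10,10,10,10,10,10,10,10]}'
python3 - <<'E'
from h import *
B=(.42,.284);YB=-.238
t=local(B,YB,.057,.052)
go((*t,.28),YB)
E
```

```text
time_s: 13.33
position: [0.6345, 0.0022, 0.2845]
eef_rot: [-0.0, 0.997, -0.079, 0.005]
ft_force: [0.1, 0.4, 0.2]
finger_gap: 0.0203
grip_force: 58.8
t 13.33 at [0.6345 0.0022 0.2845] head -0.158 -> dp mm [-195.4 -291.8    3.1] spin 0.08
```

```bash
python3 -m jog '{"dp":[[-196,-292,0],[-196,-292,0],[-196,-292,0],[-196,-292,0],[-196,-292,0],[-196,-292,0],[-196,-292,0],[-196,-292,0],[-196,-292,0],[-196,-292,0],[-196,-292,0],[-196,-292,0],[-196,-292,0],[-196,-292,0],[-196,-292,0]],"spin":[0.08,0.08,0.08,0.08,0.08,0.08,0.08,0.08,0.08,0.08,0.08,0.08,0.08,0.08,0.08],"claw":[10,10,10,10,10,10,10,10,10,10,10,10,10,10,10]}'
python3 - <<'E'
from h import *
B=(.42,.284);YB=-.238
im=env.camera('wrist');cv2.imwrite('pics/w4.png',im[:,:,::-1])
go((*local(B,YB,.055,.052),.07),YB)
E
```

```text
time_s: 14.58
position: [0.4851, 0.32, 0.2781]
eef_rot: [0.0, 0.993, -0.12, 0.0]
ft_force: [0.2, 0.0, -0.2]
finger_gap: 0.0203
grip_force: 58.9
t 14.63 at [0.4849 0.3202 0.2782] head -0.24 -> dp mm [  0.4  -1.6 208.2] spin -0.002
```

View pics/w4.png

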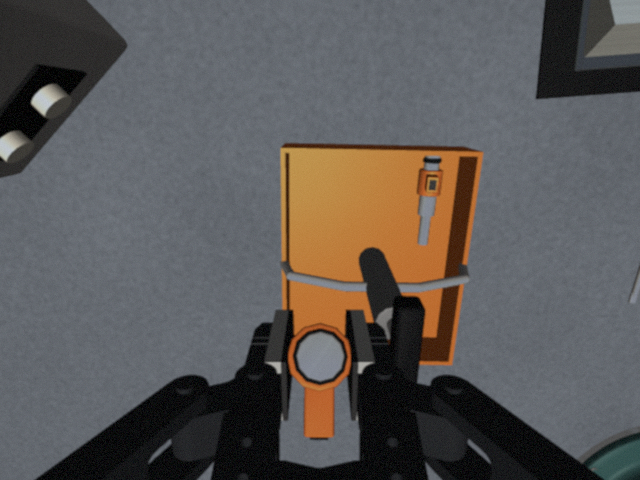

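The first orange injector lies flat in the basket at (430,200), and the second is held at (320,357) over the free +y quarter. I repeat the same laying motion here.

```bash
python3 -m jog '{"dp":[[0,-2,35],[0,-2,70],[0,-2,105],[0,-2,140],[0,-2,170],[0,-2,190],[0,-2,203],[0,-2,208],[0,-2,208],[0,-2,208]],"spin":[0,0,0,0,0,0,0,0,0,0],"claw":[10,10,10,10,10,10,10,10,10,10]}'
```

```text
time_s: 15.47
position: [0.4856, 0.3236, 0.0713]
eef_rot: [-0.001, 0.993, -0.119, 0.001]
ft_force: [0.7, 1.2, -0.4]
finger_gap: 0.0202
grip_force: 58.9
```

```bash
python3 -m jog '{"dp":[[0,0,4],[0,0,7],[3,0,10],[6,0,13],[9,0,15],[11,0,17],[13,0,19],[13,0,19]],"spin":[0,0,0,0,0,0,0,0],"claw":[10,10,10,10,10,10,10,10]}'
```

```text
time_s: 16.13
position: [0.4982, 0.3211, 0.0523]
eef_rot: [-0.001, 0.993, -0.119, 0.0]
ft_force: [-1.8, -0.3, 7.1]
finger_gap: 0.0202
grip_force: 60.5
```

```bash
python3 -m jog '{"dp":[[1,0,3],[1,0,6],[1,0,9],[1,0,12],[1,0,14],[1,0,14],[1,0,14],[1,0,12],[1,0,12],[1,0,12],[1,0,12],[1,0,12],[1,0,12]],"spin":[0,0,0,0,0,0,0,0,0,0,0,0,0],"claw":[10,10,10,10,10,10,10,24,27,30,31,31,31]}'
python3 - <<'E'
from h import *
im=env.camera('top')
for n in ['basket','inj_orange1']:
    print(n,[(np.round(d['point'],3).tolist(),round(d['p'],2)) for d in env.tip_of('top',n)][:5])
E
```

```text
time_s: 17.22
position: [0.4982, 0.3189, 0.0388]
eef_rot: [0.001, 0.993, -0.119, -0.0]
ft_force: [0.1, -3.2, 2.9]
finger_gap: 0.0309
grip_force: 1.9
basket [([0.417, 0.282, 0.0], 0.79)]
inj_orange1 [([0.759, -0.121, 0.012], 0.93), ([0.78, 0.268, 0.012], 0.91), ([0.476, 0.219, 0.013], 0.66), ([0.501, 0.32, 0.008], 0.66)]
```

```bash
python3 -m jog '{"dp":[[0,2,-5],[0,2,-18],[0,2,-40],[0,2,-80],[0,2,-120],[0,2,-160],[0,2,-200],[0,2,-240],[0,2,-240]],"spin":[0,0,0,0,0,0,0,0,0],"claw":[31,31,31,31,31,31,31,40,40]}'
python3 - <<'E'
from h import *
im=env.camera('top')
for n in ['basket','inj_orange1','inj_blue']:
    print(n,[(np.round(d['point'],3).tolist(),round(d['p'],2)) for d in env.tip_of('top',n)][:5])
go((.6105,.0585,.24),YR)
E
```

```text
time_s: 18.12
position: [0.5007, 0.3217, 0.2898]
eef_rot: [-0.006, 0.993, -0.118, 0.006]
ft_force: [2.3, 1.4, 0.6]
finger_gap: 0.0402
grip_force: 0.0
basket [([0.417, 0.285, -0.001], 0.59), ([0.394, 0.001, -0.001], 0.35)]
inj_orange1 [([0.78, 0.269, 0.015], 0.87), ([0.498, 0.302, 0.009], 0.85), ([0.477, 0.222, 0.016], 0.65), ([0.757, -0.121, 0.009], 0.55)]
inj_blue [([0.614, 0.056, 0.091], 0.83)]
t 18.32 at [0.4973 0.318  0.2791] head -0.238 -> dp mm [171.1 225.5  39.1] spin -0.08
```

```bash
python3 -m jog '{"dp":[[171,226,39],[171,226,39],[171,226,39],[171,226,39],[171,226,39],[171,226,39],[171,226,39],[171,226,39],[171,226,39],[171,226,39],[171,226,39],[171,226,39]],"spin":[-0.08,-0.08,-0.08,-0.08,-0.08,-0.08,-0.08,-0.08,-0.08,-0.08,-0.08,-0.08],"claw":[40,40,40,40,40,40,40,40,40,40,40,40]}'
python3 - <<'E'
from h import *
im=env.camera('wrist')
print([(np.round(d['point'],3).tolist(),round(d['p'],2)) for d in env.tip_of('wrist','inj_blue')][:5])
go((.6110,.0595,.093),YR)
E
```

```text
time_s: 19.32
position: [0.6102, 0.06, 0.2401]
eef_rot: [-0.0, 0.997, -0.078, -0.0]
ft_force: [0.9, -0.6, 0.3]
finger_gap: 0.0399
grip_force: 0.0
[([0.616, 0.062, 0.09], 0.82)]
t 19.42 at [0.6105 0.0594 0.2403] head -0.156 -> dp mm [ 5.000e-01 -1.000e-01  1.473e+02] spin 0.002
```

```bash
python3 -m jog '{"dp":[[1,0,40],[1,0,80],[1,0,110],[1,0,130],[1,0,147],[1,0,147],[1,0,147],[1,0,147],[1,0,147],[1,0,147],[1,0,147]],"spin":[0,0,0,0,0,0,0,0,0,0,0],"claw":[40,40,40,40,40,40,40,10,10,10,10]}'
```

```text
time_s: 20.33
position: [0.613, 0.0584, 0.095]
eef_rot: [-0.001, 0.997, -0.079, 0.002]
ft_force: [1.1, 1.4, 3.8]
finger_gap: 0.0204
grip_force: 58.8
```

```bash
python3 -m jog '{"dp":[[5,0,-9],[10,0,-17],[15,0,-26],[20,0,-35],[25,0,-43],[30,0,-52],[30,0,-90],[30,0,-130],[30,0,-165],[30,0,-165],[30,0,-165]],"spin":[0,0,0,0,0,0,0,0,0,0,0],"claw":[10,10,10,10,10,10,10,10,10,10,10]}'
python3 - <<'E'
from h import *
t=local((.42,-.286),YR,.005,0)
go((*t,.24),YR)
E
```

```text
time_s: 21.25
position: [0.643, 0.0529, 0.2618]
eef_rot: [-0.0, 0.997, -0.079, 0.003]
ft_force: [-0.1, -0.5, -1.0]
finger_gap: 0.0201
grip_force: 59.0
t 21.25 at [0.643  0.0529 0.2618] head -0.159 -> dp mm [-161.7  369.9   20.5] spin -0.001
```

```bash
python3 -m jog '{"dp":[[-162,370,15],[-162,370,15],[-162,370,15],[-162,370,15],[-162,370,15],[-162,370,15],[-162,370,15],[-162,370,15],[-162,370,15],[-162,370,15],[-162,370,15],[-162,370,15],[-162,370,15],[-162,370,15],[-162,370,15]],"spin":[0,0,0,0,0,0,0,0,0,0,0,0,0,0,0],"claw":[10,10,10,10,10,10,10,10,10,10,10,10,10,10,10]}'
python3 - <<'E'
from h import *
im=env.camera('wrist')
for n in ['tub','inj_blue']: print([(np.round(d['point'],3).tolist(),round(d['p'],2)) for d in env.tip_of('wrist',n)][:5])
go((*local((.42,-.286),YR,.005,0),.073),YR)
E
```

```text
time_s: 22.5
position: [0.4239, -0.2854, 0.2429]
eef_rot: [-0.0, 0.997, -0.078, -0.0]
ft_force: [-0.2, 0.5, -0.6]
finger_gap: 0.0202
grip_force: 59.0
[([0.418, -0.288, 0.004], 0.82)]
[([0.422, -0.285, 0.236], 0.68)]
t 22.65 at [ 0.4237 -0.286   0.2432] head -0.156 -> dp mm [  1.4   0.6 170.2] spin 0.002
```

```bash
python3 -m jog '{"dp":[[1,0,35],[1,0,70],[1,0,105],[1,0,135],[1,0,155],[1,0,165],[1,0,170],[1,0,170],[1,0,174],[1,0,178],[4,0,181],[7,0,184],[10,0,186],[12,0,188],[14,0,190],[14,0,190]],"spin":[0,0,0,0,0,0,0,0,0,0,0,0,0,0,0,0],"claw":[10,10,10,10,10,10,10,10,10,10,10,10,10,10,10,10]}'
```

```text
time_s: 23.98
position: [0.4381, -0.2888, 0.0541]
eef_rot: [-0.0, 0.997, -0.079, 0.0]
ft_force: [-1.1, 1.8, 8.1]
finger_gap: 0.0204
grip_force: 59.3
```

```bash
python3 -m jog '{"dp":[[1,0,3],[1,0,6],[1,0,9],[1,0,12],[1,0,14],[1,0,14],[1,0,14],[1,0,12],[1,0,12],[1,0,12],[1,0,12],[1,0,12],[1,0,12]],"spin":[0,0,0,0,0,0,0,0,0,0,0,0,0],"claw":[10,10,10,10,10,10,10,24,27,30,33,35,35]}'
```

```text
time_s: 25.07
position: [0.4375, -0.2891, 0.0409]
eef_rot: [-0.0, 0.997, -0.079, -0.0]
ft_force: [0.1, -0.1, -0.2]
finger_gap: 0.0348
grip_force: 0.0
```

```bash
python3 -m jog '{"dp":[[0,0,-5],[0,0,-18],[0,0,-40],[0,0,-80],[0,0,-120],[0,0,-160],[0,0,-200],[0,0,-240],[0,0,-240]],"spin":[0,0,0,0,0,0,0,0,0],"claw":[35,35,35,35,35,35,35,35,35]}'
python3 - <<'E'
from h import *
for c in ['top','side']:
  im=env.camera(c);cv2.imwrite(f'pics/{c}5.png',im[:,:,::-1])
  for n in ['tub','basket','scale_grip','inj_orange1','inj_blue','inj_black']:
    print(c,n,[(np.round(d['point'],3).tolist(),round(d['p'],2)) for d in env.tip_of(c,n)][:5])
go((.422,.2845,.28),-.238)
E
```

```text
time_s: 25.82
position: [0.4414, -0.2911, 0.2899]
eef_rot: [0.003, 0.997, -0.079, 0.007]
ft_force: [1.8, -0.9, 0.5]
finger_gap: 0.0348
grip_force: 0.0
top tub [([0.422, -0.282, 0.001], 0.96)]
top basket [([0.42, -0.286, 0.0], 0.59), ([0.417, 0.285, 0.004], 0.57)]
top scale_grip [([0.42, 0.282, 0.191], 0.61), ([0.66, 0.2, -0.003], 0.19)]
top inj_orange1 [([0.759, -0.12, 0.01], 0.96), ([0.78, 0.27, 0.015], 0.87), ([0.476, 0.219, 0.017], 0.76), ([0.498, 0.301, 0.014], 0.75)]
top inj_blue [([0.446, -0.316, 0.014], 0.89)]
top inj_black [([0.593, -0.047, 0.092], 0.52), ([0.66, 0.204, 0.0], 0.48)]
side tub [([0.422, -0.283, -0.001], 0.78)]
side basket []
side scale_grip [([0.421, 0.29, 0.185], 0.77)]
side inj_orange1 [([0.499, 0.3, 0.015], 0.94), ([0.48, 0.215, 0.015], 0.64), ([0.776, 0.263, 0.011], 0.6), ([0.754, -0.123, 0.008], 0.52)]
side inj_blue [([0.442, -0.31, 0.015], 0.61)]
side inj_black [([0.592, -0.046, 0.094], 0.77)]
t 26.52 at [ 0.4379 -0.2892  0.281 ] head -0.158 -> dp mm [-106.1 -564.     1.1] spin 0.08
```

View pics/top5.png

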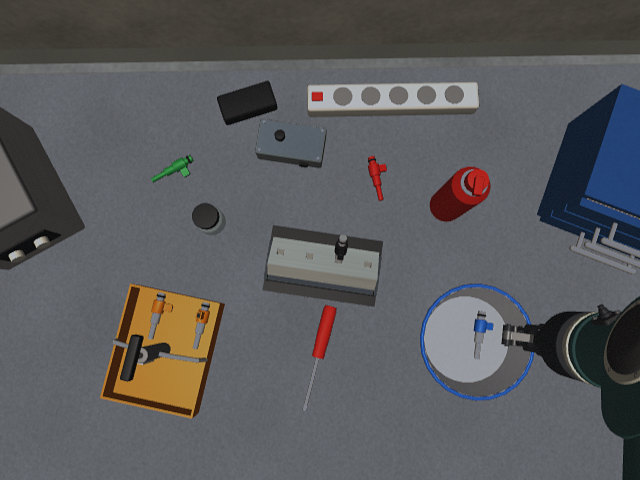

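Step 1 is met: both orange injectors lie in the basket at (158,315) and (203,325), the blue one in the tub at (480,330), and the black one is still in the rack at (341,247). Next I go to the scale handle.

```bash
python3 -m jog '{"dp":[[-106,-564,0],[-106,-564,0],[-106,-564,0],[-106,-564,0],[-106,-564,0],[-106,-564,0],[-106,-564,0],[-106,-564,0],[-106,-564,0],[-106,-564,0],[-106,-564,0],[-106,-564,0],[-106,-564,0],[-106,-564,0],[-106,-564,0],[-106,-564,0],[-106,-564,0],[-106,-564,0],[-106,-564,0],[-106,-564,0]],"spin":[0.08,0.08,0.08,0.08,0.08,0.08,0.08,0.08,0.08,0.08,0.08,0.08,0.08,0.08,0.08,0.08,0.08,0.08,0.08,0.08],"claw":[40,40,40,40,40,40,40,40,40,40,40,40,40,40,40,40,40,40,40,40]}'
python3 - <<'E'
from h import *
im=env.camera('wrist');cv2.imwrite('pics/w6.png',im[:,:,::-1])
print([(np.round(d['point'],3).tolist(),round(d['p'],2)) for d in env.tip_of('wrist','scale_grip')][:5])
o=env.outline_of('wrist','scale_grip')
print([round(d['p'],2) for d in o])
go((.421,.2845,.192),-.238)
E
```

```text
time_s: 28.18
position: [0.4227, 0.2832, 0.2814]
eef_rot: [0.0, 0.993, -0.12, 0.0]
ft_force: [-0.4, -0.0, -0.6]
finger_gap: 0.0397
grip_force: 0.0
[([0.421, 0.282, 0.195], 0.69)]
[0.94, 0.64]
t 28.33 at [0.4224 0.2839 0.2814] head -0.239 -> dp mm [-1.6 -0.3 89.4] spin -0.001
```

View pics/w6.png

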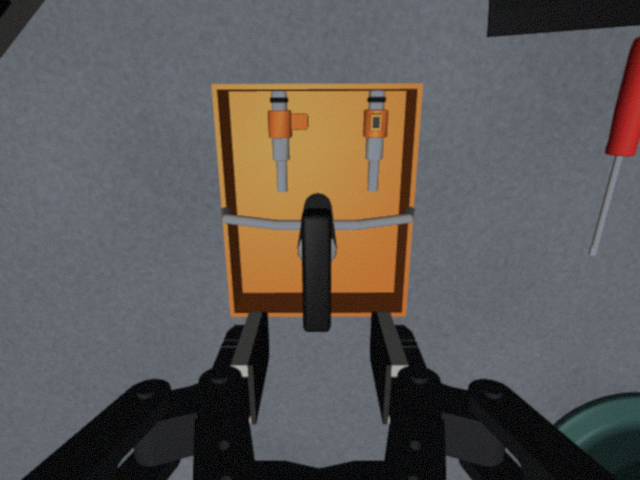

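The picture shows the handle along col 317, midway between the fingers and parallel to them. I'll go down and grip.

```bash
python3 -m jog '{"dp":[[-1,-1,30],[-1,-1,60],[-1,-1,80],[-1,-1,89],[-1,-1,89],[-1,-1,89],[-1,-1,89],[-1,-1,89],[-1,-1,89],[-1,-1,89]],"spin":[0,0,0,0,0,0,0,0,0,0],"claw":[40,40,40,40,40,40,0,0,0,0]}'
```

```text
time_s: 29.17
position: [0.422, 0.2852, 0.1934]
eef_rot: [0.0, 0.993, -0.119, 0.001]
ft_force: [-1.0, -3.7, 7.3]
finger_gap: 0.0148
grip_force: 60.2
```

```bash
cat > lift.py <<'E'
from h import *
import sys,os
im=env.camera('side')
if not os.path.exists('ref.npy'): np.save('ref.npy',im); cv2.imwrite('pics/s7.png',im[:,:,::-1])
ref=np.load('ref.npy')
for nm,z,w in (('rim',.05,local((.42,.284),-.238,.0,-.083)),('corner',.05,local((.42,.284),-.238,-.103,-.083)),('tube',.12,(.42,.284))):
    u0=project('side',[[*w,z]])[0]; u1=project('side',[[*w,z+.02]])[0]
    x,y=u0.astype(int); r=ref[max(y-12,0):y+12,x-15:x+15]
    Y0=max(y-60,0);win=im[Y0:y+30,x-25:x+25]
    m=cv2.matchTemplate(win,r,cv2.TM_CCOEFF_NORMED);_,v,_,l=cv2.minMaxLoc(m)
    dy=(l[1]+Y0)-max(y-12,0)
    print(nm,u0.round(),'px/20mm',(u1-u0)[1].round(1),'dy',dy,'score',round(v,3),'lift mm',round(20*dy/(u1-u0)[1],1))
c,R,s=Rt();print(s['time_s'],c.round(4),np.round(s['ft_force'],1),s['finger_gap'])
E
rm -f ref.npy; python3 lift.py
python3 -m jog '{"dp":[[0,0,-5],[0,0,-10],[0,0,-15],[0,0,-20],[0,0,-25],[0,0,-30],[0,0,-35],[0,0,-40],[0,0,-40],[0,0,-40]],"spin":[0,0,0,0,0,0,0,0,0,0],"claw":[0,0,0,0,0,0,0,0,0,0]}'
python3 lift.py
```

```text
rim [408. 407.] px/20mm -10.7 dy 0 score 1.0 lift mm -0.0
corner [490. 437.] px/20mm -10.8 dy 0 score 1.0 lift mm -0.0
tube [393. 419.] px/20mm -12.5 dy 0 score 1.0 lift mm -0.0
29.2167 [0.422  0.2852 0.1935] [-2.5 -4.9  6.3] 0.01490942766924847
time_s: 30.05
position: [0.4213, 0.2858, 0.2324]
eef_rot: [-0.0, 0.993, -0.119, 0.0]
ft_force: [1.7, 0.6, -3.1]
finger_gap: 0.0152
grip_force: 59.0
rim [408. 407.] px/20mm -10.7 dy 0 score 0.942 lift mm -0.0
corner [490. 437.] px/20mm -10.8 dy 0 score 0.985 lift mm -0.0
tube [393. 419.] px/20mm -12.5 dy 0 score 0.963 lift mm -0.0
30.1 [0.4213 0.2857 0.2322] [ 1.2 -0.3 -2.1] 0.014758451735886392
```

View pics/s7.png

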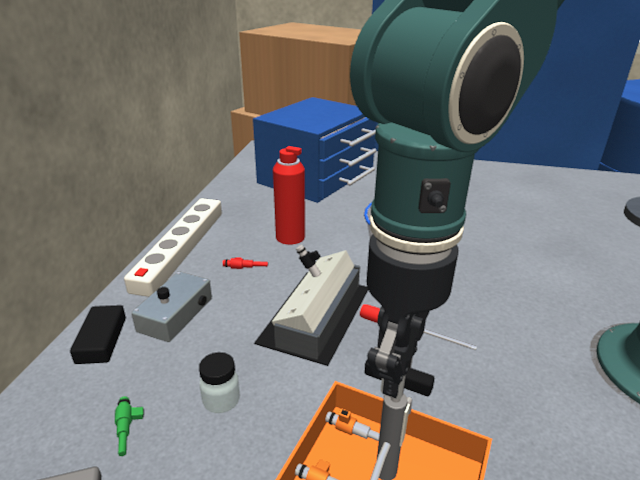

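The handle is gripped at (400,375), the basket corners are visible and usable for tracking, and the lift is still 0. I go on in small steps.

```bash
python3 -m jog '{"dp":[[0,0,-4],[0,0,-8],[0,0,-12],[0,0,-16],[0,0,-20],[0,0,-20]],"spin":[0,0,0,0,0,0],"claw":[0,0,0,0,0,0]}'
python3 lift.py
```

```text
time_s: 30.6
position: [0.4214, 0.2859, 0.2531]
eef_rot: [-0.0, 0.993, -0.119, 0.0]
ft_force: [-1.0, -0.6, -4.5]
finger_gap: 0.0152
grip_force: 58.8
rim [408. 407.] px/20mm -10.7 dy 0 score 0.949 lift mm -0.0
corner [490. 437.] px/20mm -10.8 dy 0 score 0.994 lift mm -0.0
tube [393. 419.] px/20mm -12.5 dy 0 score 0.969 lift mm -0.0
30.65 [0.4213 0.2858 0.2526] [ 0.1  0.3 -4.5] 0.01499401558992843
```

```bash
python3 -m jog '{"dp":[[0,0,-3],[0,0,-6],[0,0,-9],[0,0,-12],[0,0,-12],[0,0,-12]],"spin":[0,0,0,0,0,0],"claw":[0,0,0,0,0,0]}'
python3 lift.py
```

```text
time_s: 31.15
position: [0.4214, 0.2857, 0.2644]
eef_rot: [-0.0, 0.993, -0.119, 0.0]
ft_force: [0.3, -0.0, -5.1]
finger_gap: 0.015
grip_force: 58.8
rim [408. 407.] px/20mm -10.7 dy 0 score 0.937 lift mm -0.0
corner [490. 437.] px/20mm -10.8 dy 0 score 0.997 lift mm -0.0
tube [393. 419.] px/20mm -12.5 dy 0 score 0.978 lift mm -0.0
31.2 [0.4214 0.2857 0.2642] [ 1.3 -0.9 -4.4] 0.015154244129527483
```

```bash
python3 -m jog '{"dp":[[0,0,-3],[0,0,-6],[0,0,-9],[0,0,-12],[0,0,-12],[0,0,-12]],"spin":[0,0,0,0,0,0],"claw":[0,0,0,0,0,0]}'
python3 lift.py
```

```text
time_s: 31.7
position: [0.4216, 0.2857, 0.2765]
eef_rot: [-0.0, 0.993, -0.119, 0.0]
ft_force: [0.6, -0.7, -5.3]
finger_gap: 0.015
grip_force: 58.6
rim [408. 407.] px/20mm -10.7 dy -1 score 0.964 lift mm 1.9
corner [490. 437.] px/20mm -10.8 dy -1 score 0.989 lift mm 1.9
tube [393. 419.] px/20mm -12.5 dy -1 score 0.995 lift mm 1.6
31.75 [0.4214 0.2856 0.2763] [ 0.1 -0.  -5.4] 0.014985920547691291
```

```bash
python3 -m jog '{"dp":[[0,0,-2],[0,0,-4],[0,0,-6],[0,0,-8],[0,0,-10],[0,0,-12],[0,0,-12],[0,0,-12]],"spin":[0,0,0,0,0,0,0,0],"claw":[0,0,0,0,0,0,0,0]}'
python3 lift.py
```

```text
time_s: 32.42
position: [0.4216, 0.2857, 0.2884]
eef_rot: [-0.0, 0.993, -0.119, 0.0]
ft_force: [-0.1, -0.6, -4.5]
finger_gap: 0.015
grip_force: 58.6
rim [408. 407.] px/20mm -10.7 dy -8 score 0.926 lift mm 15.0
corner [490. 437.] px/20mm -10.8 dy -8 score 0.983 lift mm 14.8
tube [393. 419.] px/20mm -12.5 dy -9 score 0.971 lift mm 14.4
32.4667 [0.4214 0.2857 0.2883] [-0.9  0.  -6. ] 0.015000720041011658
```

```bash
python3 -m jog '{"dp":[[0,0,-2],[0,0,-4],[0,0,-6],[0,0,-6],[0,0,-6],[0,0,-6],[0,0,-6],[0,0,-6],[0,0,-6],[0,0,-6],[0,0,-6],[0,0,-6],[0,0,-6],[0,0,-6],[0,0,-6],[0,0,-6],[0,0,-6],[0,0,-6],[0,0,-6],[0,0,-6]],"spin":[0,0,0,0,0,0,0,0,0,0,0,0,0,0,0,0,0,0,0,0],"claw":[0,0,0,0,0,0,0,0,0,0,0,0,0,0,0,0,0,0,0,0]}'
python3 lift.py
python3 - <<'E'
from h import *
im=env.camera('side');cv2.imwrite('pics/s8.png',im[:,:,::-1])
E
```

```text
time_s: 34.13
position: [0.4214, 0.2857, 0.2943]
eef_rot: [0.0, 0.993, -0.119, -0.0]
ft_force: [0.8, -0.1, -5.6]
finger_gap: 0.0148
grip_force: 58.6
rim [408. 407.] px/20mm -10.7 dy -12 score 0.875 lift mm 22.5
corner [490. 437.] px/20mm -10.8 dy -10 score 0.983 lift mm 18.5
tube [393. 419.] px/20mm -12.5 dy -12 score 0.941 lift mm 19.2
34.1833 [0.4215 0.2857 0.2943] [-0.6 -0.6 -6.2] 0.015035825272397422
```

View pics/s8.png

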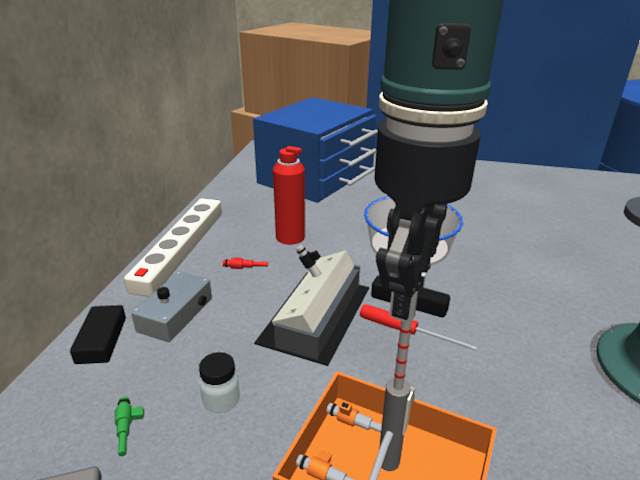

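The rod with its red rings is drawn out at (403,350). The basket hangs level about 20 mm up with both orange injectors at (350,415) and (320,465). I'll hold briefly, then lower gently.

```bash
python3 -m jog '{"dp":[[0,0,0],[0,0,0],[0,0,0],[0,0,0],[0,0,3],[0,0,6],[0,0,9],[0,0,12],[0,0,15],[0,0,18],[0,0,21],[0,0,24],[0,0,28],[0,0,33],[0,0,38],[0,0,43],[0,0,48],[0,0,53],[0,0,58],[0,0,63]],"spin":[0,0,0,0,0,0,0,0,0,0,0,0,0,0,0,0,0,0,0,0],"claw":[0,0,0,0,0,0,0,0,0,0,0,0,0,0,0,0,0,0,0,0]}'
python3 lift.py
```

```text
time_s: 35.9
position: [0.4213, 0.2857, 0.2308]
eef_rot: [0.0, 0.993, -0.119, -0.0]
ft_force: [-1.6, -1.2, -1.5]
finger_gap: 0.0149
grip_force: 59.1
rim [408. 407.] px/20mm -10.7 dy 0 score 0.966 lift mm -0.0
corner [490. 437.] px/20mm -10.8 dy 0 score 0.985 lift mm -0.0
tube [393. 419.] px/20mm -12.5 dy 0 score 0.997 lift mm -0.0
35.95 [0.421  0.2854 0.2299] [-1.9  0.1 -3.6] 0.015067782581581257
```

```bash
python3 -m jog '{"dp":[[0,0,5],[0,0,10],[0,0,15],[0,0,20],[0,0,25],[0,0,30],[0,0,33],[0,0,36],[0,0,37],[0,0,38],[0,0,38],[0,0,38]],"spin":[0,0,0,0,0,0,0,0,0,0,0,0],"claw":[0,0,0,0,0,0,0,0,0,0,0,0]}'
python3 lift.py
```

```text
time_s: 36.95
position: [0.421, 0.2857, 0.1938]
eef_rot: [0.0, 0.993, -0.119, -0.0]
ft_force: [-6.3, -3.2, 4.9]
finger_gap: 0.0148
grip_force: 60.2
rim [408. 407.] px/20mm -10.7 dy 0 score 0.984 lift mm -0.0
corner [490. 437.] px/20mm -10.8 dy 0 score 0.988 lift mm -0.0
tube [393. 419.] px/20mm -12.5 dy 0 score 0.983 lift mm -0.0
37.0 [0.421  0.2857 0.1939] [-5.9 -3.3  6.2] 0.015350942413222445
```

Handle is back at its stop. Release and rise.

```bash
python3 -m jog '{"dp":[[0,0,0],[0,0,0],[0,0,0],[0,0,0],[0,0,0],[0,0,-10],[0,0,-30],[0,0,-60],[0,0,-90],[0,0,-120],[0,0,-120],[0,0,-120],[0,0,-120],[0,0,-120],[0,0,-120]],"spin":[0,0,0,0,0,0,0,0,0,0,0,0,0,0,0],"claw":[20,30,40,40,40,40,40,40,40,40,40,40,40,40,40]}'
python3 lift.py
python3 - <<'E'
from h import *
for c in ['top','side']:
  im=env.camera(c)
  for n in ['scale_grip','tub','inj_orange1','inj_blue','inj_black','spray_can','ring_jar','screwdriver']:
    print(c,n,[(np.round(d['point'],3).tolist(),round(d['p'],2)) for d in env.tip_of(c,n)][:4])
E
```

```text
time_s: 38.25
position: [0.421, 0.2853, 0.3121]
eef_rot: [0.001, 0.993, -0.119, -0.001]
ft_force: [-0.7, 1.0, -0.2]
finger_gap: 0.0401
grip_force: 0.0
rim [408. 407.] px/20mm -10.7 dy 0 score 0.939 lift mm -0.0
corner [490. 437.] px/20mm -10.8 dy 0 score 0.987 lift mm -0.0
tube [393. 419.] px/20mm -12.5 dy 0 score 0.969 lift mm -0.0
38.3 [0.421  0.2854 0.3122] [-0.1 -0.2  0.4] 0.04017775326900455
top scale_grip [([0.417, 0.282, 0.191], 0.81)]
top tub [([0.424, -0.285, 0.002], 0.72), ([0.574, -0.012, 0.0], 0.24)]
top inj_orange1 [([0.78, 0.267, 0.014], 0.9), ([0.495, 0.303, 0.013], 0.81), ([0.48, 0.235, 0.015], 0.68), ([0.754, -0.122, 0.009], 0.64)]
top inj_blue [([0.448, -0.318, 0.016], 0.69), ([0.663, 0.199, -0.002], 0.46)]
top inj_black [([0.397, 0.002, -0.002], 0.71), ([0.593, -0.048, 0.094], 0.59)]
top spray_can [([0.68, -0.263, 0.002], 0.77)]
top ring_jar [([0.66, 0.202, -0.003], 0.78)]
top screwdriver [([0.394, 0.001, 0.0], 0.93)]
side scale_grip []
side tub []
side inj_orange1 [([0.498, 0.3, 0.017], 0.76), ([0.482, 0.235, 0.018], 0.67), ([0.772, 0.268, 0.011], 0.57), ([0.756, -0.129, 0.011], 0.52)]
side inj_blue [([0.414, 0.286, 0.186], 0.3)]
side inj_black [([0.596, -0.048, 0.097], 0.81), ([0.42, 0.292, 0.185], 0.29)]
side spray_can [([0.684, -0.263, 0.004], 0.57)]
side ring_jar [([0.663, 0.199, 0.002], 0.93)]
side screwdriver [([0.392, -0.001, 0.002], 0.94)]
```

```bash
python3 -c "
from station import env
print(env.sign_off())"
```

```text
the job is handed in; nothing more can be done
None
```

The job is handed in, with no verdict returned: both orange injectors are in the basket, the blue one is in the tub and the black one is still in the rack; the basket hung about 20 mm clear for over a second and was set down and let go, and the spray can, jar and screwdriver show no movement, all in about 39 s.

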